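# Dock a side-tube gas flask in its sprung cradle and hold it down

## Robot

A 7-joint arm with a two-finger parallel gripper is mounted at the origin on the work surface. World frame = base frame: x ahead of the robot, y to its left, z up, the work surface at z = 0. Lengths are in m, angles in rad, forces in N, time in s.
With the tool pointing down it reaches from about 0.35 to 0.775 m from the base axis. Payload 3.1 kg.
Tool frame: the origin (TCP) lies between the finger pads; the fingertips stand 14 mm ahead of it and the grasp point (between the pads) lies 5 mm behind it; z points along the fingers, y is the line along which they close (so a half turn about z gives the same grasp; the last joint's range is limited). The gripper opens to 85 mm and grips with 20 to 120 N. Pads are 22 mm wide; open, the fingers measure 114 mm over their backs; the gripper's body (76 mm by 85 mm) begins 54 mm behind the grasp point. The pads swing forward as they close: fully open they stand 13 mm farther back than shut.
Start: joints at [1.123, 0.311, 0.014, 1.512, -0.004, 1.319, -0.027], TCP at [0.217, -0.505, 0.245] pointing down, gripper open.
Joint ranges: [-2.7, 2.7], [-0.3, 1.91], [-1.27, 1.3], [0.12, 2.57], [-1.44, 4.58], [0.2, 2.03], [-3.05, 3.05]. Speed limits (rad/s): [2.79, 2.79, 3.14, 3.14, 3.14, 3.14, 3.14].

## Interface

Orientations are given as a rotation vector (axis times angle).
In Python, from rig import r, imaging gives the robot as it stands.
- The arm moves only by the tool servo_tool, never from a script. Its argument "commands" is text: rows parted by semicolons, each of 5 numbers parted by spaces: the shift along the tool's x, y, z normalised to -1 to 1, where 1 is 0.03 m, then the turn about the tool's z normalised to -1 to 1, where 1 is 8 degrees, then the opening, from -1 (shut) to 1 (fully open), so that 0 is half open. A call has 1 to 20 rows; each row shifts and turns the commanded pose from where the row before left it, along the tool's axes as they then stand; what a row does not reach is not made up. A row lasts 1/10 s, in which the tool goes at most 50 mm and 8.59 degrees, less where a joint would pass 70% of its speed; a pose out of reach is approached as far as the arm can. A call with a number of a shift or a turn outside -1 to 1 is refused whole. A call with a gripper value outside its range is refused whole. The fingers move at their own pace and stop on an object; the grip force is fixed at half the most. Time passes only in rows, so rows that do not move let the fingers close. It gives the time, the measured TCP pose, the force, the opening and the grip force at its end, in the units of the state.
- r.get_state(): the state, without advancing time (a new reading comes with each control period).
- imaging.snapshot(name): name is "scene" or "top" or "wrist"; returns the picture (420x560x3 uint8, red, green, blue); there is no depth.
- imaging.calibration(name): a dict with "camera_matrix" (3x3 intrinsics, pixels), "k1" (the pictures are not rectified: a ray, as slopes to the right and down, at radius r is drawn at 1 + k1 r^2 times it, then the intrinsics apply), "extrinsics" (4x4, takes a point from camera to world coordinates). Camera axes: x right, y down, z forward; pixel columns grow to the right and rows downward; lengths in m; the calibration is good to about 2 mm. A picture is of the moment at which its call begins: read the wrist's pose just before it. calibration takes no time and is no camera call; for the wrist camera it gives the pose at the moment of the call.
- r.finish_job(): hands the job in; it is judged then, once.
The state is a dict: "t": time; "joints": joint angles; "qd": joint speeds; "tau": joint torques, N m; "tool_pos": TCP position; "tool_rot": TCP orientation; "force": force on the tool from outside, world axes, zero at the start; "moment": the same for the moment, N m; "grip_width": finger opening in m; "grip_force": force on a finger pad.
Only numpy, scipy, OpenCV 4.12 (cv2) and the standard library are available. Lean on these libraries where they do the work, as an engineer would, in place of code of your own. Each camera call takes 0.05 s, during which the arm holds its last target. There are 200 camera calls.

## Task

Pick up the steel flask that has the side tube, turn it so that the side tube lines up with the gap in the cradle's upper guide ring, and set it upright into the sprung ring. Press it down until the sprung ring is fully down with the side tube in the gap, and finish while still holding the flask pressed down there: do not let go. Do not tip the flask over on the way, and leave the other things on the bench where they are.

Things in the scene. Friction and masses are not known exactly. Their poses are not given: they have to be found in the camera images.
- flask: Loose bright steel round flask, about 0.35 kg: ball-shaped body 72 mm across on a flat foot 28 mm across, ball centre 33 mm above the foot; neck 20 mm across; square valve head on top. A straight side tube 10 mm thick sticks out level along the flask's +x, 52 mm above the foot. Origin at the foot's centre, z up. Starts standing on the bench, left or right.
- flask_head (a point): Centre of the flask's square aluminium valve head, the place to grasp: 24 x 24 mm, from 82 to 116 mm above the foot (this point at 99 mm, on the flask's axis). Its flats are square to the flask's x and y; either pair will do.
- side_tube_tip (a point): Centre of the outer end of the flask's side tube: 64 mm out from the flask's axis along its +x, 52 mm above its foot.
- cradle: Fixed docking cradle: black round base 124 mm across, four posts, and on them a fixed aluminium guide ring, inside 90 mm, outside 106 mm across, 66 to 90 mm above the bench, with one gap on the cradle's +x side. Inside and lower is the sprung ring. Origin under the base's centre, on the bench, z up. The flask goes in upright on the cradle's axis.
- cradle_gap (a point): Middle of the gap in the guide ring, level with its top (cradle frame x 49 mm, z 90 mm). The gap is about 24 mm wide, open above and below. The side tube drops into it as the flask is pressed down; if not lined up, the tube lands on the guide ring after about 7 mm of spring travel.
- cradle_ring (a joint): Travel of the white plastic sprung ring, 0 (up) to 0.018 m (down at its stop). Inside 56 mm, outside 80 mm across, top face 60 mm above the bench when up. The flask's ball seats on its inner edge: foot about 50 mm above the bench with the ring up, 32 mm fully down. 6 N starts it moving (the flask alone does not), 15 N in all fully down; springs back.
- plain_flask: Bystander: the same steel flask with the same head but without a side tube. Origin at the centre of its foot.
- tube_stand: Bystander: clear upright tube 40 mm in diameter on a black 80 x 80 mm foot, 170 mm tall in all. Origin under its centre.
- wrench: Bystander: steel wrench lying flat on the bench, about 150 to 200 mm long.
- load_module: Bystander: flat blue box 100 x 80 x 28 mm with four sockets and a knob on top, 38 mm high in all. Origin under its centre.
Things that resemble listed ones, but are neither listed nor needed, are in the scene too. Leave any yellow look-alike of the cradle alone.

How it is judged:
By the outcome, as a careful person would: the job done as asked, in the order asked, and still so for the second after the job is handed in, while the arm keeps its last pose, push and grip.
It also fails if it takes over 42 s, if anything falls off the work surface, if the arm or the gripper's body presses on something with over 40 N, if the wrist force passes 120 N, or if a joint passes its speed limit or range.

## Working session

There is one attempt and no reset: what is moved stays moved. The work goes in short steps, Python scripts to look and compute and a tool call to move; the robot and the scene stay as the last step left them, time stands still between calls to the robot, and variables do not carry over. Pictures are saved under pics/ and viewed, at most 10 in all, crops included, and the job is handed in when it is done.

Besides the shell and the picture viewer there is one more tool, called in YAML: its name, and indented under it one key for each argument. servo_tool: Moves the arm, as the interface text tells. Scaled input: -1 to 1 covers 0.03 m each way for a shift and 8 degrees each way for a turn. Its arguments: {"type":"object","properties":{"commands":{"type":"string"}},"required":["commands"]}

```bash
mkdir -p pics; ls; python3 - <<'E'
from rig import r, imaging
import cv2,numpy as np
s=r.get_state();print(s)
for n in("top","scene"):
    cv2.imwrite(f"pics/{n}0.png",cv2.resize(imaging.snapshot(n)[:,:,::-1],(800,600),interpolation=cv2.INTER_CUBIC)); print(imaging.calibration(n))
E
```

```text
pics
{'t': 0.0, 'joints': array([ 1.12330726,  0.31172857,  0.01399522,  1.51305688, -0.00438305,
        1.31920911, -0.02720078]), 'qd': array([-5.06937206e-06, -1.19952611e-04,  1.29156450e-04,  3.45199859e-05,
       -4.19911137e-04,  1.14501881e-03,  7.91594571e-04]), 'tau': array([-1.47964711e-04, -3.79917383e+01,  1.45810833e-01, -2.30588007e+01,
        1.22338784e-02,  1.38294217e-02, -1.98028448e-05]), 'tool_pos': array([ 0.21683791, -0.50468977,  0.24421954]), 'tool_rot': array([-3.07487600e+00, -6.32703410e-01,  9.25024396e-04]), 'force': array([0.0073762 , 0.05035277, 0.80769215]), 'moment': array([-0.0262483 ,  0.00082362,  0.04460647]), 'grip_force': 0.0, 'grip_width': 0.08517145717372657}
{'camera_matrix': array([[405.81873242,   0.        , 272.94184605],
       [  0.        , 405.81873242, 212.73245726],
       [  0.        ,   0.        ,   1.        ]]), 'k1': 0.0009987561154052996, 'extrinsics': array([[-0.01901701, -0.97985953,  0.19878043,  0.28416167],
       [-0.99979057,  0.01713334, -0.01119206, -0.00937097],
       [ 0.00756088, -0.19895164, -0.97998014,  1.15872022],
       [ 0.        ,  0.        ,  0.        ,  1.        ]])}
{'camera_matrix': array([[409.06508381,   0.        , 279.30145061],
       [  0.        , 409.06508381, 197.94594264],
       [  0.        ,   0.        ,   1.        ]]), 'k1': -0.06500388452849125, 'extrinsics': array([[-0.39896696,  0.65690376, -0.63976778,  1.19341195],
       [ 0.9167629 ,  0.27109375, -0.29334957,  0.30109705],
       [-0.01926539, -0.70355215, -0.71038245,  0.84651021],
       [ 0.        ,  0.        ,  0.        ,  1.        ]])}
```

View pics/top0.png

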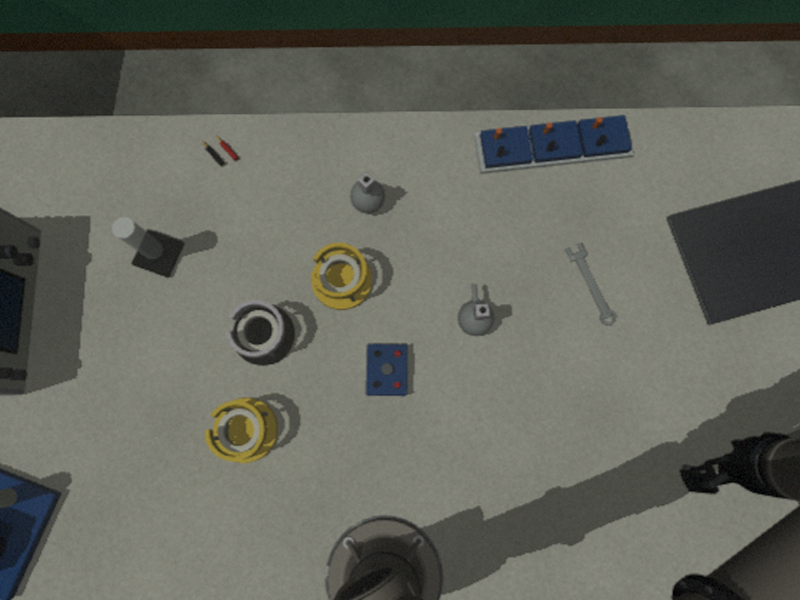

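View pics/scene0.png

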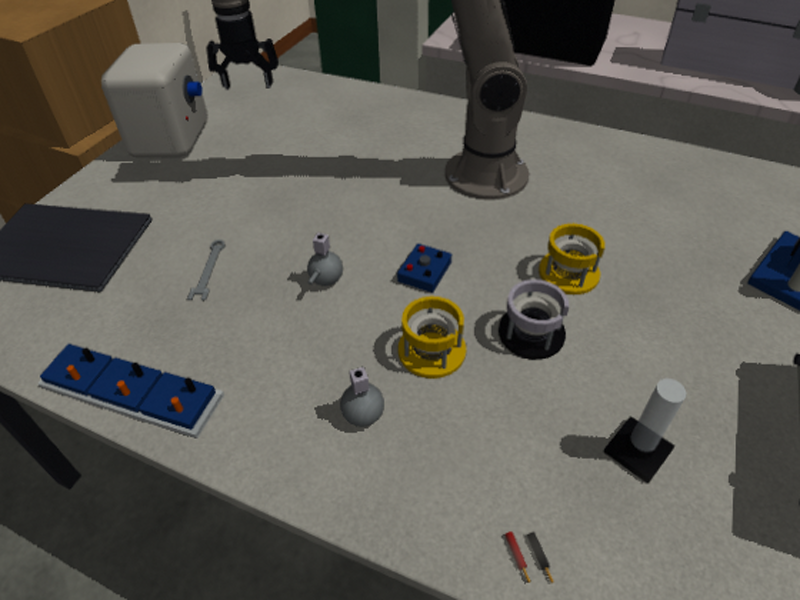

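The top view shows the flask candidates at (478,315), which has a tube pointing up the image, and (368,195), which has none. The first fits. The aluminium and black cradle is at (262,332), and the two yellow ones are look-alikes. I'll check with enlarged crops.

```bash
cat > h.py <<'E'
import cv2,numpy as np
from rig import r,imaging
def und(n,px,cal=None):
    c=cal or imaging.calibration(n);K=c["camera_matrix"]
    p=cv2.undistortPoints(np.array(px,float).reshape(-1,1,2),K,np.array([c["k1"],0,0,0]))
    # k1: pixel = ideal*(1+k1 r^2) as in OpenCV
    p=p.reshape(-1,2);E=c["extrinsics"]
    d=np.c_[p,np.ones(len(p))]@E[:3,:3].T
    return E[:3,3],d
def onz(n,px,z,cal=None):
    o,d=und(n,px,cal);return o+d*((z-o[2])/d[:,2])[:,None]
def proj(n,P,cal=None):
    c=cal or imaging.calibration(n);W=np.linalg.inv(c["extrinsics"])
    return cv2.projectPoints(np.array(P,float).reshape(-1,1,3),cv2.Rodrigues(W[:3,:3])[0],W[:3,3],c["camera_matrix"],np.array([c["k1"],0,0,0]))[0].reshape(-1,2)
def crop(im,x,y,w,h,s):
    return cv2.resize(im[y:y+h,x:x+w,::-1],(w*s,h*s),interpolation=cv2.INTER_CUBIC)
E
python3 - <<'E'
from h import *
t=imaging.snapshot("top");s=imaging.snapshot("scene")
a=np.hstack([crop(t,310,190,50,50,8),crop(t,155,203,50,50,8)])
b=np.hstack([crop(s,205,155,50,37,8)[:200*2],crop(s,345,192,50,37,8)])
im=np.vstack([a[:400],cv2.resize(b,(800,200*296//200))])[:600] if 0 else np.vstack([cv2.resize(a,(600,300)),cv2.resize(b,(600,222))])
cv2.imwrite("pics/c1.png",im)
np.savez("f0.npz",t=t,s=s)
E
```

```text
(no output)
```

View pics/c1.png

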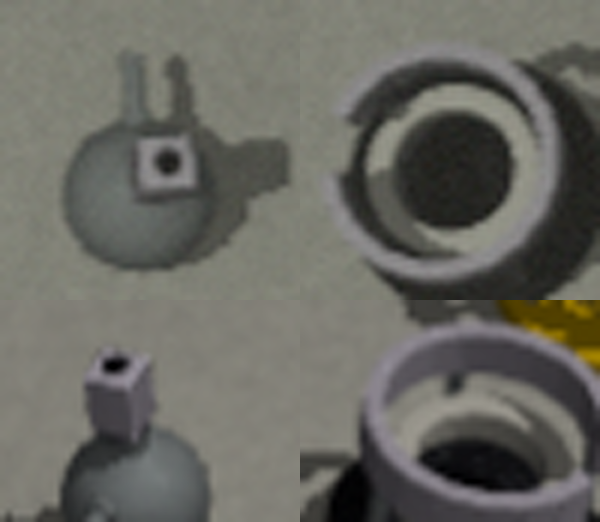

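The crops confirm it. The flask with the tube is at raw top pixels: head top ≈(337.8,217), tube tip ≈(332,199). The cradle ring is centred ≈(179.5,230), with its gap on the image left ≈(162.5,228).

```bash
python3 - <<'E'
from h import *
f=np.load("f0.npz");t=f["t"]
H=onz("top",[[337.8,217]],.116)[0];T=onz("top",[[332,199.2]],.057)[0]
print("head",H,"tip",T,"d",np.hypot(*(T-H)[:2]),np.degrees(np.arctan2(*(T-H)[1::-1])))
# ring mask: unproject pixels to z=.09, fit circle
g=t.astype(int);
ys,xs=np.mgrid[203:253,155:205];p=g[203:253,155:205]
R,G,B=p[...,0],p[...,1],p[...,2]
m=(B>=G+3)&(R+G+B>250)
n,lab,st,_=cv2.connectedComponentsWithStats(m.astype(np.uint8));k=1+np.argmax(st[1:,4]);m=lab==k
P=onz("top",np.c_[xs[m],ys[m]],.09)[:,:2]
from scipy.optimize import least_squares
q=least_squares(lambda c:np.hypot(*(P-c[:2]).T)-c[2],[*P.mean(0),.049],loss="soft_l1",f_scale=.003).x
print(m.sum(),q)
a=np.sort(np.degrees(np.arctan2(*(P-q[:2]).T[::-1]))%360)
d=np.diff(np.r_[a,a[0]+360]);i=np.argmax(d);print("gap width",d[i],"mid",a[i]+d[i]/2, sorted(d)[-3:])
print("gap eye",onz("top",[[162.5,227.7]],.09)[0])
# scene cross-check
print(proj("scene",[[*H],[q[0],q[1],.09]])*800/560)
print(imaging.calibration("wrist"))
w=imaging.snapshot("wrist")
E
```

```text
head [ 0.4812933  -0.19093666  0.116     ] tip [ 0.54330271 -0.18757119  0.057     ] d 0.06210066608784156 3.1066026525272354
2 [0.43236336 0.19275732 0.00184152]
gap width 180.12858504709777 mid 405.3402981812232 [np.float64(179.8714149529022), np.float64(180.12858504709777)]
gap eye [0.46543895 0.27310938 0.09      ]
[[319.27558121 237.29425069]
 [519.78278862 284.40136465]]
{'camera_matrix': array([[376.41739618,   0.        , 280.13133525],
       [  0.        , 376.41739618, 205.26712034],
       [  0.        ,   0.        ,   1.        ]]), 'k1': -0.028308034793218854, 'extrinsics': array([[ 0.39614391, -0.87699466, -0.27193819,  0.28620279],
       [-0.91818641, -0.37899274, -0.11531792, -0.47646344],
       [-0.0019294 ,  0.29537244, -0.95538024,  0.37386478],
       [ 0.        ,  0.        ,  0.        ,  1.        ]])}
```

```bash
python3 - <<'E'
from h import *
f=np.load("f0.npz");t=f["t"]
print(t[210:213,176:182].tolist(), t[225,160:200].tolist())
g=cv2.GaussianBlur(t,(3,3),0).astype(int)
ys,xs=np.mgrid[203:253,155:205];p=g[203:253,155:205]
R,G,B=p[...,0],p[...,1],p[...,2]
from scipy.optimize import least_squares
for lo in(-2,0,2):
    m=(B-G>=lo)&(R+G+B>300)
    P=onz("top",np.c_[xs[m],ys[m]],.09)[:,:2]
    c0=np.array([.455,.2235]);rr=np.hypot(*(P-c0).T);P=P[(rr>.038)&(rr<.06)]
    if len(P)<20: print(len(P));continue
    q=least_squares(lambda c:np.hypot(*(P-c[:2]).T)-.049,c0,loss="soft_l1",f_scale=.003).x
    a=np.sort(np.degrees(np.arctan2(*(P-q).T[::-1]))%360);d=np.diff(np.r_[a,a[0]+360]);i=np.argmax(d)
    print(len(P),q,np.std(np.hypot(*(P-q).T)),np.hypot(*(P-q).T).mean(),"gap",d[i],(a[i]+d[i]/2)%360,sorted(d)[-3:])
print(onz("top",[[179.5,230]],.09))
E
```

```text
[[[135, 134, 131], [135, 134, 133], [135, 135, 133], [134, 130, 130], [133, 132, 130], [134, 133, 132]], [[138, 136, 137], [137, 136, 138], [134, 132, 133], [135, 134, 135], [132, 133, 131], [136, 133, 134]], [[123, 121, 122], [121, 120, 121], [123, 120, 119], [119, 120, 120], [123, 123, 122], [131, 131, 132]]] [[124, 125, 114], [131, 131, 121], [127, 127, 119], [130, 130, 119], [101, 103, 95], [54, 53, 48], [38, 40, 37], [86, 86, 80], [131, 129, 120], [148, 148, 138], [146, 147, 136], [135, 137, 125], [102, 103, 94], [67, 65, 59], [57, 59, 54], [53, 49, 50], [40, 40, 40], [35, 37, 33], [38, 37, 32], [39, 37, 32], [31, 35, 33], [32, 36, 29], [38, 37, 34], [35, 35, 31], [36, 36, 34], [38, 38, 36], [44, 46, 41], [41, 41, 36], [57, 58, 53], [123, 123, 112], [150, 150, 138], [146, 145, 133], [142, 142, 131], [117, 117, 107], [96, 97, 91], [121, 120, 120], [132, 131, 133], [113, 110, 109], [65, 65, 67], [34, 31, 31]]
228 [0.46029355 0.23174305] 0.001874224354066282 0.04882183086798478 gap 35.82706147002989 79.64238381628616 [np.float64(3.083394219936963), np.float64(4.221131584447846), np
[... 332 characters left out ...]
in onz
    o,d=und(n,px,cal);return o+d*((z-o[2])/d[:,2])[:,None]
        ~~~^^^^^^^^^^
  File "h.py", line 5, in und
    p=cv2.undistortPoints(np.array(px,float).reshape(-1,1,2),K,np.array([c["k1"],0,0,0]))
cv2.error: OpenCV(4.12.0) /io/opencv/modules/calib3d/src/undistort.dispatch.cpp:347: error: (-215:Assertion failed) CV_IS_MAT(_src) && CV_IS_MAT(_dst) && (_src->rows == 1 || _src->cols == 1) && (_dst->rows == 1 || _dst->cols == 1) && _src->cols + _src->rows - 1 == _dst->rows + _dst->cols - 1 && (CV_MAT_TYPE(_src->type) == CV_32FC2 || CV_MAT_TYPE(_src->type) == CV_64FC2) && (CV_MAT_TYPE(_dst->type) == CV_32FC2 || CV_MAT_TYPE(_dst->type) == CV_64FC2) in function 'cvUndistortPointsInternal'
```

Measured so far:
- Flask axis at (0.481,-0.191), tube azimuth ≈3°. Tip distance is 62 mm against the expected 64.
- Cradle at (0.460,0.2315), gap azimuth ≈80°. Mean ring radius is 48.8 mm against 49.

I'll move above the flask and align tool y with the tube (turn ≈ -70°).

servo_tool:
  commands: "1 -0.5 0 0 1;1 -0.5 0 0 1;1 -0.5 0 0 1;1 -0.5 0 0 1;1 -0.5 0 0 1;1 -0.5 0 0 1;1 -0.5 0 0 1;1 -0.5 0 0 1;1 -0.5 0 0 1;1 -0.5 0 0 1;1 -0.5 0 0 1;1 -0.5 0 0 1;0 0 0 -1 1;0 0 0 -1 1;0 0 0 -1 1;0 0 0 -1 1;0 0 0 -1 1;0 0 0 -1 1;0 0 0 -1 1;0 0 0 -1 1"

```text
t: 2.25
tool_pos: [0.4767, -0.1978, 0.2451]
tool_rot: [-2.268, -2.174, 0.0]
force: [0.2, -0.6, -0.7]
grip_width: 0.0854
grip_force: 0.0
```

servo_tool:
  commands: "0 0 0 -0.7 1;0 0 0 0 1;0 0 0 0 1"

```text
t: 2.55
tool_pos: [0.4767, -0.1979, 0.2452]
tool_rot: [-2.168, -2.273, 0.0]
force: [0.4, -0.4, 0.0]
grip_width: 0.0857
grip_force: 0.0
```

```bash
python3 - <<'E'
from h import *
s=r.get_state();c=imaging.calibration("wrist");w=imaging.snapshot("wrist")
import pickle;pickle.dump((s,c,w),open("w1.pkl","wb"))
R=cv2.Rodrigues(s["tool_rot"])[0]
print(s["t"],s["tool_pos"],R.round(3),s["joints"].round(2))
H=np.array([.4813,-.1909,.116]);print(proj("wrist",[H,[.543,-.188,.057]],c)*800/560)
cv2.imwrite("pics/w1.png",cv2.resize(w[:,:,::-1],(800,600),interpolation=cv2.INTER_CUBIC))
E
```

```text
2.55 [ 0.47671015 -0.19789711  0.24517074] [[-0.047  0.999 -0.   ]
 [ 0.999  0.047  0.   ]
 [ 0.    -0.    -1.   ]] [ 0.7   0.27 -0.42  1.59  0.11  1.31  0.31]
[[410.37420561 269.68357757]
 [511.12431479 245.06677155]]
```

View pics/w1.png

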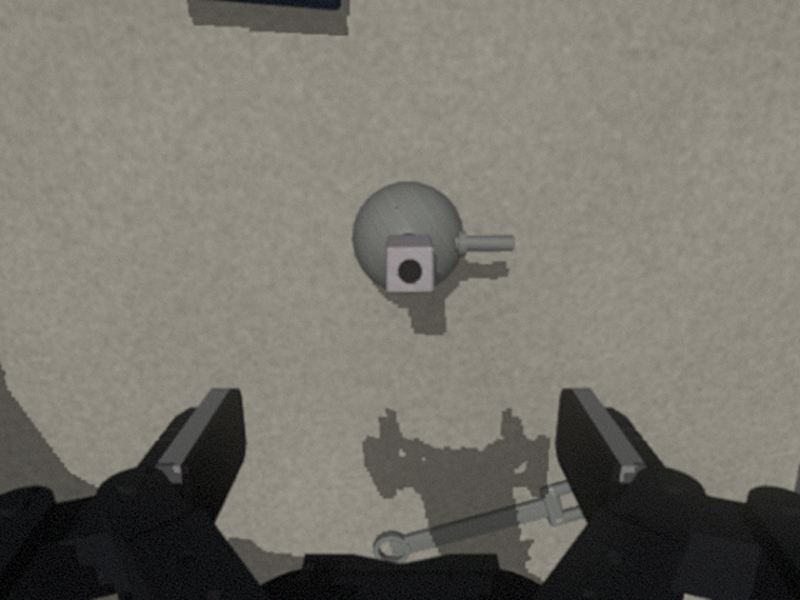

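The head top is at (410,270), matching the prediction of (410.4,269.7). The head edges and the tube (tip ≈(514,243)) are square with the tool, so I'm going down to grasp.

servo_tool:
  commands: "0.23 0.165 0 0 1;0 0 0.8 0 1;0 0 1 0 1;0 0 1 0 1;0 0 1 0 1;0 0 0.8 0 1;0 0 0.43 0 1;0 0 0 0 1;0 0 0 0 1"

```text
t: 3.5
tool_pos: [0.4824, -0.1906, 0.0952]
tool_rot: [2.164, 2.275, 0.001]
force: [-1.0, -0.3, 0.2]
grip_width: 0.0854
grip_force: 0.0
```

servo_tool:
  commands: "0 0 0 0 -1;0 0 0 0 -1;0 0 0 0 -1;0 0 0 0 -1;0 0 0 0 -1;0 0 0 0 -1;0 0 0 0 -1;0 0 0 0 -1;0 0 0 0 -1;0 0 0 0 -1"

```text
t: 4.5
tool_pos: [0.4816, -0.1909, 0.0949]
tool_rot: [2.165, 2.276, -0.0]
force: [-2.1, 0.7, 5.8]
grip_width: 0.0235
grip_force: 59.7
```

Grasped: width is 23.5 mm at 60 N. Next I lift and carry it across.

servo_tool:
  commands: "0 0 -0.5 0 -1;0 0 -0.9 0 -1;0 0 -1 0 -1;0 0 -1 0 -1;0 0 -0.6 0 -1;0 0 -0.3 0 -1;0.5 0 0 0 -1;0.9 0 0 0 -1;0.9 0 0 0 -1;0.9 0 0 0 -1;0.9 0 0 0 -1;0.9 0 0 0 -1;0.9 0 0 0 -1;0.9 0 0 0 -1;0.9 0 0 0 -1;0.9 0 0 0 -1;0.9 0 0 0 -1;0.9 0 0 0 -1;0.9 0 0 0 -1;0.9 0 0 0 -1"

```text
t: 6.5
tool_pos: [0.4607, 0.1765, 0.2211]
tool_rot: [-2.162, -2.276, 0.006]
force: [0.3, 0.2, -3.6]
grip_width: 0.0235
grip_force: 59.5
```

servo_tool:
  commands: "0.9 0 0 0 -1;0.5 0 0 0 -1;0.5 -0.05 0 0 -1;0 0 0 -0.5 -1;0 0 0 -0.9 -1;0 0 0 -0.9 -1;0 0 0 -0.9 -1;0 0 0 -0.9 -1;0 0 0 -0.9 -1;0 0 0 -0.9 -1;0 0 0 -0.9 -1;0 0 0 -0.9 -1;0 0 0 -0.9 -1;0 0 0 -0.9 -1;0 0 0 -0.16 -1;0 0 0 0 -1;0 0 0 0 -1;0 0 0 0 -1"

```text
t: 8.3
tool_pos: [0.4586, 0.2318, 0.2231]
tool_rot: [-0.271, -3.129, 0.001]
force: [-0.8, -0.5, -3.8]
grip_width: 0.0235
grip_force: 59.5
```

```bash
python3 - <<'E'
from h import *
s=r.get_state();c=imaging.calibration("wrist");w=imaging.snapshot("wrist");t=imaging.snapshot("top");sc=imaging.snapshot("scene")
import pickle;pickle.dump((s,c,w,t,sc),open("w2.pkl","wb"))
R=cv2.Rodrigues(s["tool_rot"])[0]
print(s["t"],s["tool_pos"],R.round(3),s["joints"].round(2),s["force"],s["moment"])
C=np.array([.4602,.2315]);u=lambda a:np.array([np.cos(np.radians(a)),np.sin(np.radians(a))])
for n,k in(("wrist",c),("top",None)):
  print(n,proj(n,[[*C,.09]]+[[*(C+.049*u(a)),.09] for a in(80,170,260,350)],k).round(1).tolist())
cv2.imwrite("pics/w2.png",cv2.resize(w[:,:,::-1],(800,600),interpolation=cv2.INTER_CUBIC))
cv2.imwrite("pics/ts2.png",np.hstack([crop(t,140,170,66,99,6),crop(sc,335,130,66,99,6)]))
E
```

```text
8.3 [0.45856324 0.23177738 0.22309225] [[-0.985  0.172 -0.   ]
 [ 0.172  0.985 -0.   ]
 [ 0.    -0.    -1.   ]] [ 0.21  0.39 -0.94  1.62  0.33  1.3   0.61] [-0.83385349 -0.53997154 -3.82315024] [-0.02351789  0.01052738 -0.01267185]
wrist [[281.5, 200.0], [348.8, 200.2], [281.8, 131.8], [214.1, 199.8], [281.2, 261.4]]
top [[178.1, 229.4], [160.0, 226.5], [174.4, 247.5], [196.2, 232.2], [181.8, 211.6]]
```

View pics/w2.png

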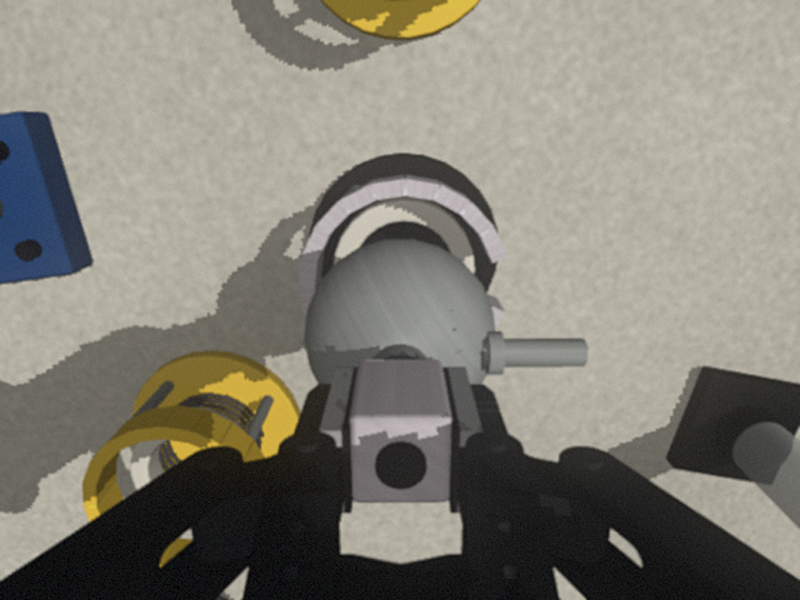

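View pics/ts2.png

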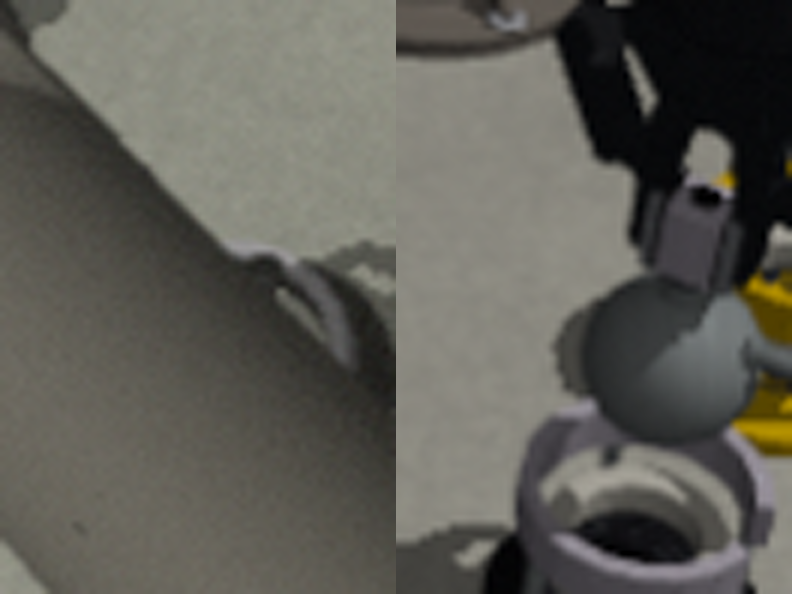

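In the wrist view the gap ends are at about (502,262) and (503,308). Their middle, ≈(500,285), matches the prediction of (498,286), and the ring's top band is at its predicted place (402,188). The tube is level in the image, so it is aligned with tool y and the gap. I'll shift 1.6 mm and go down.

servo_tool:
  commands: "-0.055 0 0 0 -1;0 0 0.5 0 -1;0 0 0.7 0 -1;0 0 0.6 0 -1;0 0 0.4 0 -1;0 0 0.2 0 -1;0 0 0 0 -1;0 0 0 0 -1;0 0 0 0 -1"

```text
t: 9.35
tool_pos: [0.4611, 0.232, 0.1524]
tool_rot: [0.27, 3.128, 0.002]
force: [-0.5, -0.5, -4.1]
grip_width: 0.0235
grip_force: 59.4
```

```bash
python3 - <<'E'
from h import *
s=r.get_state();w=imaging.snapshot("wrist");sc=imaging.snapshot("scene")
print(s["t"],s["tool_pos"],s["force"],s["moment"])
cv2.imwrite("pics/w3.png",np.hstack([crop(w,200,90,220,250,2)[:,:400],crop(sc,340,140,80,100,5)[:500]]))
E
```

```text
9.35 [0.46113907 0.23198514 0.15235141] [-0.49368598 -0.54786017 -4.05647946] [0.01856994 0.02688847 0.00429473]
```

View pics/w3.png

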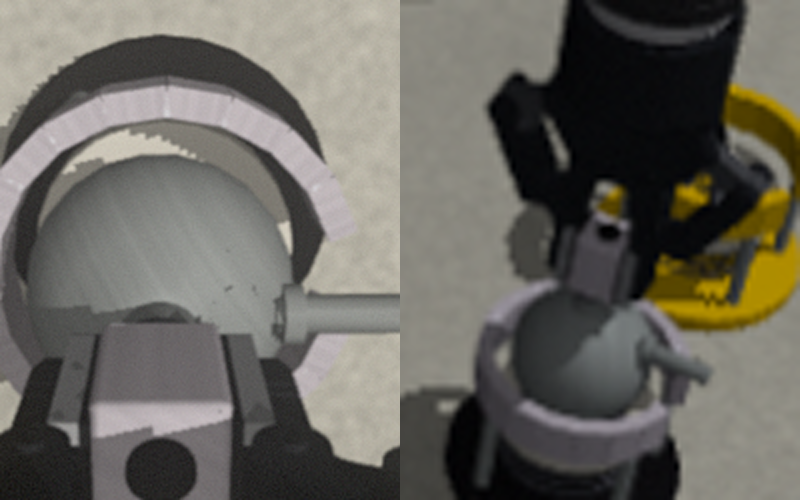

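The flask is inside the guide ring, with the tube (crop y≈312, about 19 mm above the ring top) between the gap ends at y≈235 and y≈345. I'll press slowly and watch the force.

servo_tool:
  commands: "0 0 0.12 0 -1;0 0 0.12 0 -1;0 0 0.1 0 -1;0 0 0.1 0 -1;0 0 0.1 0 -1;0 0 0 0 -1;0 0 0 0 -1"

```text
t: 10.15
tool_pos: [0.4611, 0.2328, 0.1362]
tool_rot: [0.269, 3.128, 0.004]
force: [-0.5, 1.9, 5.8]
grip_width: 0.0233
grip_force: 60.8
```

servo_tool:
  commands: "0 0 0.07 0 -1;0 0 0.07 0 -1;0 0 0.07 0 -1;0 0 0 0 -1;0 0 0 0 -1;0 0 0 0 -1"

```text
t: 10.75
tool_pos: [0.4611, 0.2329, 0.1304]
tool_rot: [0.269, 3.128, 0.004]
force: [-1.0, 1.7, 7.9]
grip_width: 0.0233
grip_force: 61.1
```

servo_tool:
  commands: "0 0 0.07 0 -1;0 0 0.07 0 -1;0 0 0.05 0 -1;0 0 0 0 -1;0 0 0 0 -1;0 0 0 0 -1"

```text
t: 11.35
tool_pos: [0.4612, 0.233, 0.1255]
tool_rot: [0.269, 3.127, 0.003]
force: [-1.3, -0.0, 11.0]
grip_width: 0.0233
grip_force: 61.8
```

servo_tool:
  commands: "0 0 0.05 0 -1;0 0 0.05 0 -1;0 0 0 0 -1;0 0 0 0 -1;0 0 0 0 -1"

```text
t: 11.85
tool_pos: [0.4614, 0.2333, 0.1252]
tool_rot: [0.269, 3.126, 0.002]
force: [-5.7, -2.8, 27.8]
grip_width: 0.0232
grip_force: 63.9
```

A hard stop: force rose 17 N for 0.3 mm of motion. I'll ease off slightly and check visually.

servo_tool:
  commands: "0 0 -0.03 0 -1;0 0 0 0 -1;0 0 0 0 -1;0 0 0 0 -1"

```text
t: 12.25
tool_pos: [0.4613, 0.2332, 0.1252]
tool_rot: [0.269, 3.126, 0.002]
force: [-4.8, -1.8, 23.0]
grip_width: 0.0233
grip_force: 62.9
```

```bash
python3 - <<'E'
from h import *
s=r.get_state();w=imaging.snapshot("wrist");sc=imaging.snapshot("scene")
print(s["t"],s["tool_pos"],s["force"],s["moment"],s["grip_force"])
cv2.imwrite("pics/w4.png",np.hstack([crop(w,200,90,220,250,2)[:,:400],crop(sc,340,140,80,100,5)[:500]]))
E
```

```text
12.25 [0.46131166 0.23324045 0.12523615] [-4.82384686 -1.82427334 22.98895096] [-0.57899322  1.30195589 -0.04653139] 62.867785692214966
```

View pics/w4.png

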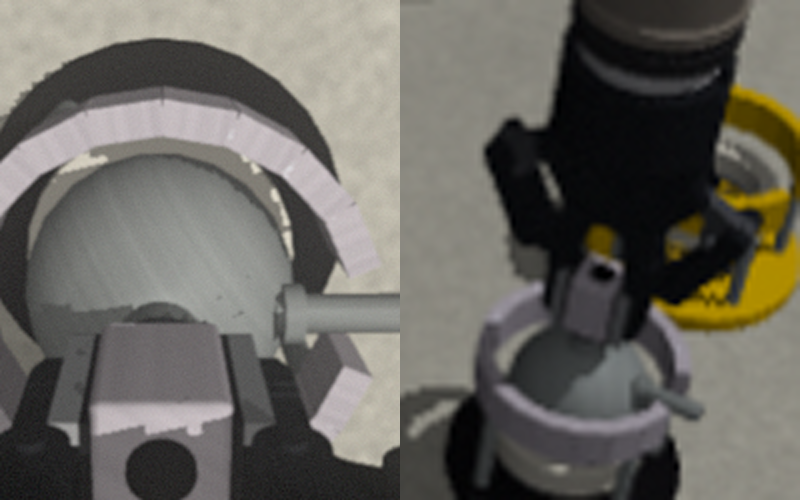

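The tube sits inside the gap, between the ring ends at crop (365,270) and (345,345). The ring is at its stop: foot ≈31 mm above the bench, ≈27 N of push, grip firm. Handing in.

```bash
python3 -c "
from rig import r
print(r.finish_job())"
```

```text
the job is handed in; nothing more can be done
None
```

I handed the job in with the side-tube flask still gripped and pressed upright in the cradle: the side tube is in the gap and the sprung ring is hard against its stop, at about 12 s on the robot's clock.

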